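Sweep the stray vehicles into the fenced compound

TASK

Clear the model yard in front of the engine shed for the next running session: with the fingertips, sweep the small green pickup and the small blue van along the ground into the fenced compound through its open side, right home: the leading one up against the back fence and both wholly past the white line, on their wheels. Only push them, do not pick them up or tip them over, and leave the cow, the little hut with the black roof and the grey and green lorry where they stand.

Things in the scene. Friction and masses are not known exactly. Their poses are not given: they have to be found in the camera images.
- compound: fixed compound before the engine shed, brown rail fence on three sides (3 mm thick, 16 mm high), dark floor level with the ground, white line along the open side, which faces the robot's left. Origin on the ground at mid open side, outer edge of the line; +x leads straight in, y along the open side. Inside 72 mm wide (y -36 to 36 mm), 102 mm deep (x 0 to 102 mm)
- pickup_green: small green die-cast pickup car on the grey ground, 48 mm long (x), 22 mm wide (y), 18 mm high (z), about 40 g; it slides like a block, its wheels do not turn. Origin at the middle of its underside; its ends lie 23 mm before and behind it, its flanks 11 mm to the sides. It may point any way
- van_blue: small blue die-cast van on the grey ground, 50 mm long (x), 22 mm wide (y), 20 mm high (z), about 40 g; it slides like a block, its wheels do not turn. Origin at the middle of its underside; its ends lie 24 mm before and behind it, its flanks 11 mm to the sides. It may point any way
- pickup_green_end_a (a point): green pickup: a point on its long centre line at one end of the body, 9 mm above the wheels' underside, 23 mm along its +x
- pickup_green_end_b (a point): green pickup: a point on its long centre line at one end of the body, 9 mm above the wheels' underside, 23 mm along its -x
- van_blue_end_a (a point): blue van: a point on its long centre line at one end of the body, 9 mm above the wheels' underside, 24 mm along its +x
- van_blue_end_b (a point): blue van: a point on its long centre line at one end of the body, 9 mm above the wheels' underside, 24 mm along its -x
- cow: loose black and white model cow, 46x11x25 mm, on the near side of the yard beside the track; origin at the middle of its underside; to be left alone
- coal_office: loose little cream hut with a black roof, 29x24x27 mm, beyond the compound's closed end; origin at the middle of its underside; to be left alone
- lorry: loose toy lorry with grey cab and green box body, 97x32x37 mm, at the left of the yard; origin at the middle of its underside; to be left alone

How it is judged:
By the outcome, as a careful person would: the job done as asked, in the order asked, and still so for the second after the job is handed in, with the robot touching nothing.
It also fails if it takes over 64 s, if anything falls off the work surface, if the arm or the gripper's body presses on something with over 40 N, if the wrist force passes 120 N, or if a joint passes its speed limit or range.

ROBOT

A 6-joint arm with a two-finger parallel gripper is mounted at the origin on a cart in front of the work surface, level with it; the furniture and walls round the work are solid. World frame = base frame: x ahead of the robot, y to its left, z up, the work surface at z = 0. Lengths are in m, angles in rad, forces in N, time in s.
With the tool pointing down it reaches from about 0.3 to 0.875 m from the base axis. Payload 4.2 kg.
Tool frame: the origin (TCP) lies on the mounting face of the last link; the fingertips stand 173 mm ahead of it and the grasp point (between the pads) lies 155 mm ahead of it; z points along the fingers, y is the line along which they close (so a half turn about z gives the same grasp; the last joint's range is limited). The gripper opens to 85 mm and grips with 20 to 120 N. Pads are 22 mm wide; open, the fingers measure 114 mm over their backs; the gripper's body (76 mm by 85 mm) begins 54 mm behind the grasp point. The pads swing forward as they close: fully open they stand 13 mm farther back than shut.
Start: joints at [1.202, 0.32, 1.565, -0, 1.257, -0.02], TCP at [0.197, 0.54, 0.405] pointing down, gripper open.
Joint ranges: [-3.11, 3.11], [-0.84, 2.01], [0.21, 2.61], [-1.34, 4.49], [0.05, 2.63], [-2.56, 2.56]. Speed limits (rad/s): [2.57, 2.57, 3.14, 3.14, 3.14, 3.14].

INTERFACE

Orientations are given as a unit quaternion [w, x, y, z].
In Python, from workcell import manip, vision, ticket gives the robot as it stands.
- The arm moves only by the shell command python3 -m handwheel 'ROWS' [FORCE]. ROWS is JSON, a list of rows, each a list of 5 numbers: the closure, from 0 (fully open) to 1 (shut), then the shift along the tool's x, y, z in m, then the turn about the tool's z in degrees. In form: [[fingers, dx, dy, dz, yaw], ...]. A call has 1 to 12 rows; each row shifts and turns the commanded pose from where the row before left it, along the tool's axes as they then stand; what a row does not reach is not made up. A row lasts 1/12 s, in which the tool goes at most 41.7 mm and 7.16 degrees, less where a joint would pass 70% of its speed; a pose out of reach is approached as far as the arm can. A call is refused whole if a number of a shift passes 0.0417 or a number of a turn 7.16, either way. A call with a gripper value outside its range is refused whole. The fingers move at their own pace and stop on an object; FORCE is the grip in N (left out, the last holds). Time passes only in rows, so rows that do not move let the fingers close. It gives the time, the measured TCP pose, the force, the opening and the grip force at its end, in the units of the state.
- manip.sense(): the state, without advancing time (a new reading comes with each control period).
- vision.snapshot(name): name is "scene" or "side" or "wrist"; returns the picture (400x640x3 uint8, blue, green, red); there is no depth.
- vision.calibration(name): a dict with "fx", "fy", "cx", "cy" (pixels), "k1" (the pictures are not rectified: a ray, as slopes to the right and down, at radius r is drawn at 1 + k1 r^2 times it, then the intrinsics apply), "cam_to_world" (4x4, takes a point from camera to world coordinates). Camera axes: x right, y up, looking along -z (the intrinsics and any distortion apply to the point x, -y, -z); pixel columns grow to the right and rows downward; lengths in m; the calibration is good to about 2 mm. A picture is of the moment at which its call begins: read the wrist's pose just before it. calibration takes no time and is no camera call; for the wrist camera it gives the pose at the moment of the call.
- ticket.finish_job(): hands the job in; it is judged then, once.
The state is a dict: "time": time; "joints": joint angles; "qd": joint speeds; "joint_torque": joint torques, N m; "tool_pos": TCP position; "ee_rot": TCP orientation; "force": force on the tool from outside, world axes, zero at the start; "wrist_torque": the same for the moment, N m; "finger_gap": finger opening in m; "grip_force": force on a finger pad.
Only numpy, scipy, OpenCV 4.12 (cv2) and the standard library are available. Lean on these libraries where they do the work, as an engineer would, in place of code of your own. Each camera call takes 0.05 s, during which the arm holds its last target. There are 200 camera calls.

## Working session

There is one attempt and no reset: what is moved stays moved. The work goes in short steps, Python scripts to look and compute and a shell command to move; the robot and the scene stay as the last step left them, time stands still between calls to the robot, and variables do not carry over. Pictures are saved under pics/ and viewed, at most 10 in all, crops included, and the job is handed in when it is done.

```bash
mkdir -p pics; ls; cat > h.py <<'E'
import numpy as np, cv2
from workcell import manip, vision, ticket
def ray(c,u,v):
    a=(u-c['cx'])/c['fx'];b=(v-c['cy'])/c['fy'];x,y=a,b
    for _ in range(20):
        s=1+c['k1']*(x*x+y*y);x,y=a/s,b/s
    T=np.array(c['cam_to_world']);return T[:3,3],T[:3,:3]@np.array([x,-y,-1.])
def at(c,u,v,z=0.):
    o,d=ray(c,u,v);return o+d*(z-o[2])/d[2]
def proj(c,p):
    T=np.array(c['cam_to_world']);q=T[:3,:3].T@(np.array(p)-T[:3,3])
    x,y=q[0]/-q[2],-q[1]/-q[2];s=1+c['k1']*(x*x+y*y)
    return c['cx']+c['fx']*x*s,c['cy']+c['fy']*y*s
def two(c1,p1,c2,p2):
    o1,d1=ray(c1,*p1);o2,d2=ray(c2,*p2)
    s=np.linalg.lstsq(np.c_[d1,-d2],o2-o1,rcond=None)[0]
    a,b=o1+d1*s[0],o2+d2*s[1];return (a+b)/2,np.linalg.norm(a-b)
E
python3 - <<'E'
from h import *
s=manip.sense();print(s['tool_pos'],s['ee_rot'],s['time'])
for n in ['scene','side','wrist']:
    cv2.imwrite(f'pics/{n}0.png',vision.snapshot(n));c=vision.calibration(n);print(n,np.round(c['cam_to_world'],3).tolist(),c['fx'])
a=np.vstack([cv2.imread('pics/scene0.png'),cv2.imread('pics/side0.png')])
E
```

```text
pics
[0.19645412 0.54021757 0.4038624 ] [-1.61707893e-04  1.73499255e-01  9.84833577e-01 -8.98493446e-04] 0.0
scene [[0.872, 0.33, -0.361, 0.185], [-0.489, 0.617, -0.617, -0.795], [0.019, 0.714, 0.699, 0.675], [0.0, 0.0, 0.0, 1.0]] 428.3097617133493
side [[-1.0, 0.025, -0.003, 0.53], [-0.015, -0.5, 0.866, 0.642], [0.02, 0.866, 0.5, 0.548], [0.0, 0.0, 0.0, 1.0]] 444.5778240663519
wrist [[0.341, -0.903, -0.26, 0.131], [0.94, 0.327, 0.096, 0.564], [-0.002, -0.277, 0.961, 0.373], [0.0, 0.0, 0.0, 1.0]] 289.43733348857967
```

View pics/scene0.png

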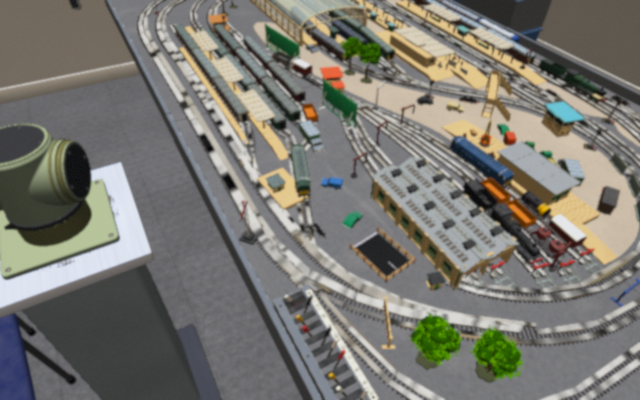

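View pics/side0.png

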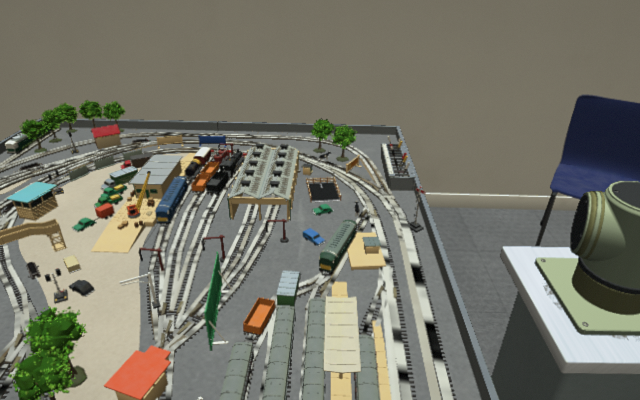

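View pics/wrist0.png

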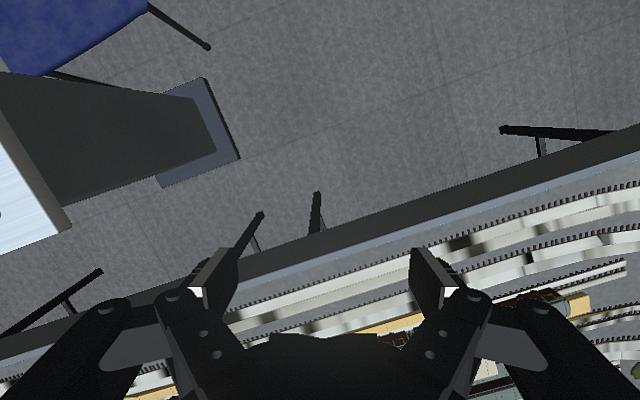

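The scene view shows the pickup at about (353,219), the van at (332,182) and the compound at about (381,255). The side view shows them at (322,210), (313,236) and (324,189). The wrist camera sees only the table edge.

```bash
python3 - <<'E'
from h import *
cs,cd=vision.calibration('scene'),vision.calibration('side')
for n,a,b in [('pickup',(353,219),(322,210)),('van',(332,182),(313,236)),('comp',(381,255),(324,189))]:
    print(n,two(cs,a,cd,b),at(cs,*a),at(cd,*b))
a=cv2.imread('pics/scene0.png')[160:300,260:460];b=cv2.imread('pics/side0.png')[165:275,255:395]
cv2.imwrite('pics/c1.png',np.hstack([cv2.resize(a,(420,294),interpolation=2),cv2.resize(b,(374,294),interpolation=2)]))
cv2.imwrite('pics/c1.png',np.vstack([cv2.resize(a[:,:],(400,280),interpolation=2),cv2.resize(b,(400,314),interpolation=2)]))
E
```

```text
pickup (array([ 0.54492896, -0.27985797,  0.00638641]), np.float64(0.0025803501561580296)) [ 0.54981326 -0.27483485  0.        ] [ 0.54389357 -0.28969502  0.        ]
van (array([ 0.56140708, -0.16010677,  0.01077832]), np.float64(0.001969933794042638)) [ 0.56863961 -0.14966739  0.        ] [ 0.56108843 -0.17548352  0.        ]
comp (array([ 0.54252183, -0.38910331,  0.00619558]), np.float64(0.0031622610304374186)) [ 0.54760979 -0.38527816  0.        ] [ 0.54119852 -0.39944628  0.        ]
```

View pics/c1.png

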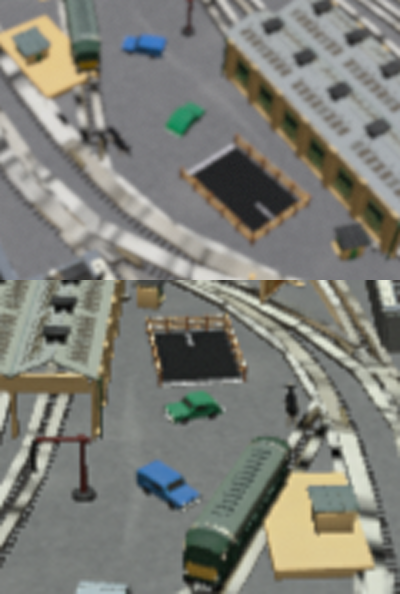

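The crops show the compound opening toward +y, with the pickup about 60 mm in front of it and lying roughly crosswise. The van is further back and skewed, and there is a green and grey vehicle close beside it. I'll turn the tool so it closes along world x, then move above the yard for a close look.

```bash
python3 -m handwheel '[[0,0,0,-0.004,7],[0,0,0,-0.004,7],[0,0,0,-0.004,7],[0,0,0,-0.004,7],[0,0,0,-0.004,7],[0,0,0,-0.004,7],[0,0,0,-0.004,7],[0,0,0,-0.004,7],[0,0,0,-0.004,7],[0,0,0,-0.004,7]]'
python3 -m handwheel '[[0,-0.04,0.016,0,0],[0,-0.04,0.016,0,0],[0,-0.04,0.016,0,0],[0,-0.04,0.016,0,0],[0,-0.04,0.016,0,0],[0,-0.04,0.016,0,0],[0,-0.04,0.016,0,0],[0,-0.04,0.016,0,0],[0,-0.04,0.016,0,0],[0,-0.04,0.016,0,0],[0,-0.04,0.016,0,0]]'
python3 -m handwheel '[[0,-0.04,0.016,0,0],[0,-0.04,0.016,0,0],[0,-0.04,0.016,0,0],[0,-0.04,0.016,0,0],[0,-0.04,0.016,0,0],[0,-0.04,0.016,0,0],[0,-0.04,0.016,0,0],[0,-0.04,0.016,0,0],[0,-0.04,0.016,0,0],[0,-0.04,0.016,0,0],[0,-0.04,0.016,0,0],[0,0,0,0,0]]'
python3 - <<'E'
from h import *
s=manip.sense();print(s['tool_pos'],s['ee_rot'],s['time'])
c=vision.calibration('wrist');print(np.round(c['cam_to_world'],3).tolist())
a=vision.snapshot('wrist');cv2.imwrite('pics/w1.png',a)
cv2.imwrite('pics/w1b.png',cv2.resize(a[0:330,120:520],(727,600),interpolation=cv2.INTER_CUBIC))
E
```

```text
time: 0.98
tool_pos: [0.1965, 0.5403, 0.4445]
ee_rot: [0.0, 0.709, 0.705, -0.0]
force: [0.6, 0.3, 0.1]
finger_gap: 0.0854
grip_force: 0.0
time: 1.9
tool_pos: [0.3668, 0.1129, 0.4448]
ee_rot: [0.0, 0.707, 0.707, 0.0]
force: [0.7, 0.2, 0.5]
finger_gap: 0.0855
grip_force: 0.0
time: 2.9
tool_pos: [0.5389, -0.3167, 0.4423]
ee_rot: [0.001, 0.709, 0.706, -0.001]
force: [-0.9, 0.6, -0.4]
finger_gap: 0.0854
grip_force: 0.0
[ 0.5389158  -0.31673222  0.44233891] [ 0.00088324  0.7086242   0.70558471 -0.00108481] 2.9
[[1.0, 0.003, 0.001, 0.54], [-0.003, 0.96, 0.28, -0.247], [-0.0, -0.28, 0.96, 0.411], [0.0, 0.0, 0.0, 1.0]]
```

View pics/w1b.png

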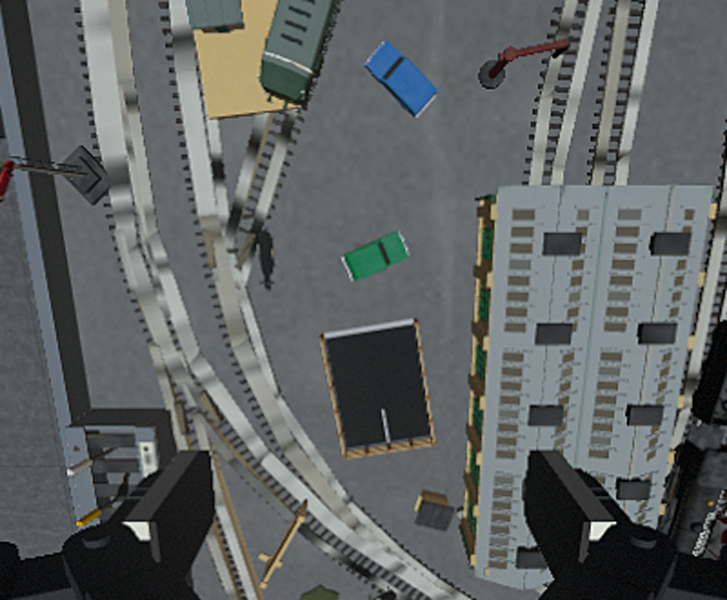

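The wrist view shows the pickup corners at crop pixels (342,258), (351,281), (409,252) and (401,231), and the van corners at (382,41), (364,63), (417,117) and (437,95). The white line runs from (322,337) to (415,320), and the compound is turned slightly. The shed eave runs at about x=497 in the crop, and the cow is at (266,260).

```bash
cat > m.py <<'E'
from h import *
T=np.array([[1.0, 0.003, 0.001, 0.54], [-0.003, 0.96, 0.28, -0.247], [-0.0, -0.28, 0.96, 0.411], [0,0,0,1]])
c=dict(vision.calibration('wrist'));c['cam_to_world']=T
W=lambda u,v:(u/1.8175+120,v/1.8175)
def g(p,z):return at(c,*W(*p),z)
E
python3 - <<'E'
from m import *
np.set_printoptions(precision=4,suppress=True)
for n,P,z in [('pick',[(342,258),(351,281),(409,252),(401,231)],.009),('van',[(382,41),(364,63),(417,117),(437,95)],.01),('line',[(322,337),(415,320)],0),('back in floor',[(348,446),(430,438)],0),('backtop',[(345,457),(434,443)],.016),('cow',[(266,260),(262,235),(270,285)],.012),('hut',[(433,510),(417,490),(450,527)],.02),('lorry',[(262,88),(300,103),(288,62),(318,72)],.03),('gantry arm tip/foot',[(566,44),(491,74)],0)]:
    Q=np.array([g(p,z) for p in P]);print(n,Q[:,:2].tolist(),Q.mean(0)[:2])
cs=vision.calibration('scene')
print('eave',two(c,W(480,200),cs,(374,182)),two(c,W(497,187),cs,(374,182)))
# heights of cars via scene/wrist
print('pick',two(c,W(376,256),cs,(353,219)),'van',two(c,W(400,78),cs,(332,182)))
print('corner comp', two(c,W(320,336),cs,(350,246.5)),two(c,W(434,443),cs,(414,257)))
E
```

```text
pick [[0.5197783199839195, -0.2815209687690285], [0.5263351189219903, -0.29878841218842367], [0.5701073825407031, -0.2772367244518648], [0.5638959314689428, -0.26191752155115006]] [ 0.545  -0.2799]
van [[0.5493098916793498, -0.13695105612196012], [0.5370706115485266, -0.15028013600738233], [0.5739840092001834, -0.1843223329679402], [0.5875414983358821, -0.17031606838155167]] [ 0.562  -0.1605]
line [[0.502206585974751, -0.34463257862372243], [0.5765100397912286, -0.3309835050821295]] [ 0.5394 -0.3378]
back in floor [[0.5217077691322634, -0.4401492807345577], [0.5914479145064702, -0.4329481137977403]] [ 0.5566 -0.4365]
backtop [[0.5198024027307119, -0.4425374105109635], [0.5928530472330746, -0.4301699050345714]] [ 0.5563 -0.4364]
cow [[0.46306632349347404, -0.2825371171012623], [0.46114727275365064, -0.26433086364372455], [0.4650320128457068, -0.30121571739297126]] [ 0.4631 -0.2827]
hut [[0.5934545757418954, -0.4899513906983146], [0.5795186111653429, -0.47097547924994465], [0.6084774760904004, -0.5064724272796737]] [ 0.5938 -0.4891]
lorry [[0.47018689956803683, -0.16956774017656917], [0.4947931144753317, -0.17868656045760212], [0.48793872474670347, -0.15433060714315874], [0.5072264232781322, -0.16026423238762544]] [ 0.49   -0.1657]
gantry arm tip/foot [[0.6773533423650788, -0.13615148346246106], [0.6263076893815132, -0.15498225174745411]] [ 0.6518 -0.1456]
eave (array([ 0.6155, -0.2425,  0.0534]), np.float64(0.0069972616861499574)) (array([ 0.6265, -0.2327,  0.0413]), np.float64(0.0017047451889678367))
pick (array([ 0.5456, -0.2804,  0.0074]), np.float64(0.0005159956939993531)) van (array([ 0.562 , -0.1601,  0.0111]), np.float64(0.0007510511956475601))
corner comp (array([ 0.5012, -0.342 ,  0.0071]), np.float64(0.00031672098611661246)) (array([ 0.5927, -0.4299,  0.0164]), np.float64(0.00021412420043875267))
```

The compound is centred at about (0.539,-0.338) on the line and turned about 10°. The pickup is at (0.545,-0.280), turned 25°, and the van at (0.562,-0.160), turned -42°. Heights from two views agree with the text. I'll go down behind the pickup with narrowed fingers.

```bash
python3 -m handwheel '[[0.72,0.041,0.005,0,0],[0.72,0.041,0.005,0,0],[0.72,0,0,0,0],[0.72,0,0,0.037,0],[0.72,0,0,0.037,0],[0.72,0,0,0.037,0],[0.72,0,0,0.037,0],[0.72,0,0,0.03,0],[0.72,0,0,0.03,0],[0.72,0,0,0.02,0],[0.72,0,0,0,0],[0.72,0,0,0,0]]'
```

```text
time: 3.95
tool_pos: [0.5468, -0.2279, 0.2163]
ee_rot: [-0.001, 0.707, 0.707, -0.0]
force: [0.1, -0.0, 0.7]
finger_gap: 0.0238
grip_force: 0.0
```

```bash
python3 -m handwheel '[[0.72,0,0,0.018,0],[0.72,0,0,0.018,0],[0.72,0,0,0,0],[0.72,-0.005,0,0,0],[0.72,-0.005,0,0,0],[0.72,-0.005,0,0,0],[0.72,-0.005,0,0,0],[0.72,-0.005,0,0,0],[0.72,-0.005,0,0,0],[0.72,-0.005,0,0,0],[0.72,-0.005,0,0,0]]'
python3 - <<'E'
from h import *
s=manip.sense();print(s['tool_pos'],s['time'])
c=vision.calibration('wrist');print(np.round(c['cam_to_world'],4).tolist())
a=vision.snapshot('wrist');b=vision.snapshot('scene')[190:290,310:450]
cv2.imwrite('pics/w2.png',np.hstack([cv2.resize(a[100:400,120:520],(440,330)),cv2.resize(b,(360,330),interpolation=2)]))
E
```

```text
time: 4.87
tool_pos: [0.5472, -0.2693, 0.1808]
ee_rot: [0.0, 0.707, 0.707, 0.0]
force: [-0.5, 0.3, 0.4]
finger_gap: 0.0241
grip_force: 0.2
[ 0.54715349 -0.26925158  0.18075919] 4.8667
[[1.0, -0.0009, -0.0002, 0.5477], [0.0009, 0.9607, 0.2775, -0.1997], [-0.0, -0.2775, 0.9607, 0.1496], [0.0, 0.0, 0.0, 1.0]]
```

View pics/w2.png

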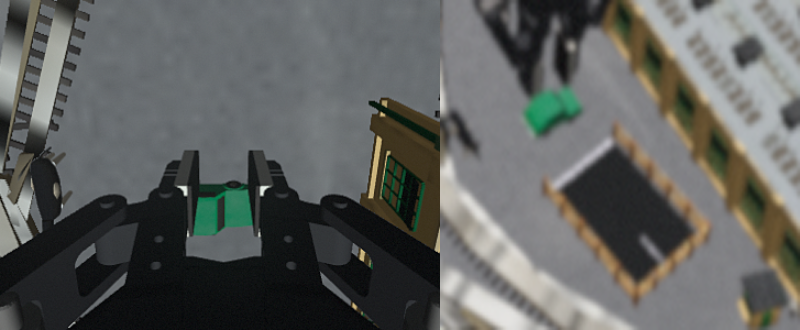

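The pickup is in contact with both fingertips and is squaring up in front of the open side. I'll add a colour tracker so I don't need more picture views.

```bash
cat > t.py <<'E'
from h import *
O=np.array([.5394,-.3378]);I=np.array([.1736,-.9848]);L=np.array([.9848,.1736])
def comp(p):p=np.array(p)[:2]-O;return 1e3*np.array([p@I,p@L])
R={'g':([40,90,50],[85,255,255],(.50,.60),(-.46,-.22)),'b':([100,110,60],[125,255,255],(.48,.62),(-.46,-.10))}
def track(k,n,z=.011):
    lo,hi,xr,yr=R[k];c=vision.calibration(n)
    im=cv2.cvtColor(vision.snapshot(n),cv2.COLOR_BGR2HSV);m=cv2.inRange(im,np.array(lo),np.array(hi))
    v,u=np.nonzero(m)
    if len(u)==0:return None
    P=np.array([at(c,a,b,z)[:2] for a,b in zip(u,v)]);P=P[(P[:,0]>xr[0])&(P[:,0]<xr[1])&(P[:,1]>yr[0])&(P[:,1]<yr[1])]
    if len(P)<5:return None
    r=cv2.minAreaRect((P*1000).astype(np.float32));B=cv2.boxPoints(r)
    e=max([B[1]-B[0],B[2]-B[1]],key=np.linalg.norm);ang=np.degrees(np.arctan2(e[1],e[0]));ang=(ang+90)%180-90
    return len(P),np.round(P.mean(0),4),'comp in/lat',comp(P.mean(0)).round(1),'ang',round(float(ang),1),np.round(sorted(r[1]),0)
if __name__=='__main__':
    s=manip.sense();print(s['tool_pos'],s['time'],comp(s['tool_pos']))
    for k in 'gb':
        for n in ['scene','side']:print(k,n,track(k,n))
E
python3 t.py
```

```text
[ 0.54717845 -0.26951569  0.1806372 ] 4.9667 [-65.89604742  19.51437814]
g scene (195, array([ 0.5377, -0.2924]), 'comp in/lat', array([-45. ,   6.2]), 'ang', 0.1, array([30., 45.]))
g side (75, array([ 0.5417, -0.288 ]), 'comp in/lat', array([-48.7,  10.9]), 'ang', 2.8, array([39., 41.]))
b scene (90, array([ 0.556 , -0.1542]), 'comp in/lat', array([-177.9,   48.2]), 'ang', -28.0, array([24., 33.]))
b side (168, array([ 0.5619, -0.1597]), 'comp in/lat', array([-171.5,   53.1]), 'ang', -47.1, array([30., 58.]))
```

```bash
python3 -m handwheel '[[0.72,-0.006,-0.0015,0,0],[0.72,-0.006,-0.0015,0,0],[0.72,-0.006,-0.0015,0,0],[0.72,-0.006,-0.0015,0,0],[0.72,-0.006,-0.0015,0,0],[0.72,-0.006,-0.0015,0,0],[0.72,0,0,0,0]]'; python3 t.py
```

```text
time: 5.75
tool_pos: [0.5379, -0.306, 0.1807]
ee_rot: [0.0, 0.707, 0.707, -0.0]
force: [0.2, 0.6, 0.4]
finger_gap: 0.0238
grip_force: 0.0
[ 0.53786464 -0.30598718  0.1807151 ] 5.75 [-31.5958058    4.01068747]
g scene (202, array([ 0.5292, -0.3283]), 'comp in/lat', array([-11.1,  -8.4]), 'ang', -5.5, array([29., 45.]))
g side (72, array([ 0.5327, -0.3265]), 'comp in/lat', array([-12.3,  -4.6]), 'ang', -87.1, array([41., 41.]))
b scene (168, array([ 0.5634, -0.1612]), 'comp in/lat', array([-169.7,   54.3]), 'ang', -28.6, array([31., 47.]))
b side (166, array([ 0.5618, -0.1596]), 'comp in/lat', array([-171.6,   53. ]), 'ang', -47.1, array([30., 57.]))
```

```bash
python3 -m handwheel '[[0.72,-0.004,-0.001,0,-3.3],[0.72,-0.004,-0.001,0,-3.3],[0.72,-0.004,-0.001,0,-3.4],[0.72,-0.006,-0.001,0,0],[0.72,-0.006,0,0,0],[0.72,-0.006,0,0,0],[0.72,-0.006,0,0,0],[0.72,0,0,0,0]]'; python3 t.py
```

```text
time: 6.62
tool_pos: [0.5395, -0.3418, 0.1807]
ee_rot: [0.001, 0.643, 0.766, -0.0]
force: [-1.2, 0.3, -0.3]
finger_gap: 0.0243
grip_force: 0.0
[ 0.53946253 -0.34181735  0.18074114] 6.6167 [ 3.96713625 -0.63583559]
g scene (269, array([ 0.5359, -0.3658]), 'comp in/lat', array([27. , -8.3]), 'ang', 9.7, array([31., 48.]))
g side (64, array([ 0.5372, -0.3639]), 'comp in/lat', array([25.3, -6.7]), 'ang', -89.4, array([21., 50.]))
b scene (161, array([ 0.5629, -0.1604]), 'comp in/lat', array([-170.6,   53.9]), 'ang', -28.6, array([31., 47.]))
b side (169, array([ 0.562 , -0.1598]), 'comp in/lat', array([-171.3,   53.2]), 'ang', -47.1, array([30., 58.]))
```

```bash
python3 -m handwheel '[[0.72,-0.007,0,0,0],[0.72,-0.007,0,0,0],[0.72,-0.007,0,0,0],[0.72,-0.007,0,0,0],[0.72,-0.007,0,0,0],[0.72,-0.007,0,0,0],[0.72,-0.007,0,0,0],[0.72,-0.004,0,0,0],[0.72,-0.004,0,0,0],[0.72,0,0,0,0]]'; python3 t.py
```

```text
time: 7.65
tool_pos: [0.5491, -0.3975, 0.1806]
ee_rot: [0.0, 0.643, 0.766, -0.0]
force: [0.7, -1.1, -0.4]
finger_gap: 0.0238
grip_force: 0.0
[ 0.54907118 -0.39753139  0.1806216 ] 7.65 [60.50239023 -0.84519098]
g scene (265, array([ 0.5454, -0.4196]), 'comp in/lat', array([81.6, -8.3]), 'ang', 11.0, array([27., 49.]))
g side (52, array([ 0.5469, -0.4172]), 'comp in/lat', array([79.5, -6.4]), 'ang', 84.5, array([21., 48.]))
b scene (161, array([ 0.5629, -0.1604]), 'comp in/lat', array([-170.6,   53.9]), 'ang', -28.6, array([31., 47.]))
b side (169, array([ 0.562 , -0.1598]), 'comp in/lat', array([-171.3,   53.2]), 'ang', -47.1, array([30., 58.]))
```

```bash
python3 -m handwheel '[[0.72,-0.002,0,0,0],[0.72,-0.002,0,0,0],[0.72,-0.002,0,0,0],[0.72,0,0,0,0]]';python3 -m handwheel '[[0.72,-0.0015,0,0,0],[0.72,0,0,0,0]]';python3 -m handwheel '[[0.72,-0.0015,0,0,0],[0.72,0,0,0,0]]';python3 t.py
```

```text
time: 8.18
tool_pos: [0.5501, -0.403, 0.1807]
ee_rot: [0.0, 0.643, 0.766, -0.0]
force: [-0.0, -0.3, -0.3]
finger_gap: 0.0241
grip_force: 0.0
time: 8.35
tool_pos: [0.5504, -0.4038, 0.1806]
ee_rot: [-0.0, 0.643, 0.766, 0.0]
force: [-0.1, 2.4, 0.7]
finger_gap: 0.0239
grip_force: 1.2
time: 8.52
tool_pos: [0.5506, -0.4043, 0.1806]
ee_rot: [-0.002, 0.643, 0.766, 0.001]
force: [-0.3, 6.7, 2.6]
finger_gap: 0.0239
grip_force: 3.1
[ 0.55055337 -0.40429391  0.18061701] 8.5167 [67.41943111 -0.55950734]
g scene (218, array([ 0.5462, -0.4229]), 'comp in/lat', array([85. , -8.1]), 'ang', 11.0, array([22., 48.]))
g side (49, array([ 0.5477, -0.4223]), 'comp in/lat', array([84.7, -6.5]), 'ang', -89.0, array([19., 48.]))
b scene (160, array([ 0.5629, -0.1603]), 'comp in/lat', array([-170.7,   54. ]), 'ang', -28.6, array([31., 47.]))
b side (168, array([ 0.562 , -0.1597]), 'comp in/lat', array([-171.5,   53.1]), 'ang', -47.1, array([30., 58.]))
```

The force has risen to 7 N, so the pickup is home against the back fence. I'll back off, rise and turn for the van.

```bash
python3 -m handwheel '[[0.72,0.005,0,0,0],[0.72,0.01,0,0,0],[0.72,0,0,-0.02,0],[0.72,0,0,-0.03,0],[0.72,0,0,-0.03,0],[0.72,0.03,0,-0.02,6.4],[0.72,0.035,0,0,6.4],[0.72,0.035,0,0,6.4],[0.72,0.035,0,0,6.4],[0.72,0.035,0,0,6.4],[0.72,0,0,0,0],[0.72,0,0,0,0]]'; python3 - <<'E'
from t import *
s=manip.sense();p=s['tool_pos'];q=s['ee_rot'];print(p,q)
from scipy.spatial.transform import Rotation as R3
R=R3.from_quat([*q[1:],q[0]]).as_matrix();print(np.degrees(np.arctan2(R[1,1],R[0,1])));print(R.T@(np.array([.578,-.121,p[2]])-p))
print(track('g','scene'),track('b','side'))
E
```

```text
time: 9.72
tool_pos: [0.5573, -0.2212, 0.2809]
ee_rot: [0.0, 0.828, 0.561, -0.0]
force: [0.6, 0.1, 1.0]
finger_gap: 0.0241
grip_force: 0.0
[ 0.55731926 -0.22118511  0.28089511] [ 3.36679304e-04  8.27713002e-01  5.61151555e-01 -7.95023474e-05]
-21.729042766856146
[ 1.00722818e-01 -1.78790311e-02 -5.96844808e-05]
(224, array([ 0.546 , -0.4226]), 'comp in/lat', array([84.7, -8.2]), 'ang', 10.2, array([23., 48.])) (168, array([ 0.562 , -0.1599]), 'comp in/lat', array([-171.3,   53.1]), 'ang', -47.1, array([30., 58.]))
```

```bash
python3 -m handwheel '[[0.72,0.034,-0.006,0,0],[0.72,0.034,-0.006,0,0],[0.72,0.034,-0.006,0,0],[0.72,0,0,0,0],[0.72,0,0,0.025,0],[0.72,0,0,0.025,0],[0.72,0,0,0.025,0],[0.72,0,0,0.025,0],[0.72,0,0,0,0],[0.72,0,0,0,0]]'; python3 t.py
```

```text
time: 10.65
tool_pos: [0.5783, -0.123, 0.1797]
ee_rot: [-0.001, 0.829, 0.559, -0.001]
force: [-0.4, 0.1, 0.7]
finger_gap: 0.0238
grip_force: 0.0
[ 0.57831017 -0.12300433  0.17970754] 10.65 [-204.77597201   75.60726872]
g scene (225, array([ 0.5461, -0.4226]), 'comp in/lat', array([84.7, -8.1]), 'ang', 10.2, array([23., 48.]))
g side (45, array([ 0.5363, -0.4259]), 'comp in/lat', array([ 86.3, -18.3]), 'ang', -83.6, array([18., 48.]))
b scene (161, array([ 0.5629, -0.1604]), 'comp in/lat', array([-170.6,   53.9]), 'ang', -28.6, array([31., 47.]))
b side (74, array([ 0.5598, -0.155 ]), 'comp in/lat', array([-176.5,   51.9]), 'ang', -44.8, array([24., 57.]))
```

Now push 55 mm along the tool's -x and check.

```bash
python3 -m handwheel '[[0.72,-0.005,0,0,0],[0.72,-0.005,0,0,0],[0.72,-0.005,0,0,0],[0.72,-0.005,0,0,0],[0.72,-0.005,0,0,0],[0.72,-0.005,0,0,0],[0.72,-0.005,0,0,0],[0.72,-0.005,0,0,0],[0.72,-0.005,0,0,0],[0.72,-0.005,0,0,0],[0.72,-0.005,0,0,0],[0.72,0,0,0,0]]'; python3 t.py
```

```text
time: 11.85
tool_pos: [0.5578, -0.1736, 0.1806]
ee_rot: [-0.0, 0.829, 0.559, -0.0]
force: [0.3, -0.9, 0.3]
finger_gap: 0.0241
grip_force: 0.0
[ 0.55776176 -0.17363646  0.18064849] 11.85 [-158.4806511    46.58144976]
g scene (226, array([ 0.546 , -0.4226]), 'comp in/lat', array([84.7, -8.2]), 'ang', 11.0, array([23., 48.]))
g side None
b scene (186, array([ 0.5521, -0.1942]), 'comp in/lat', array([-139.2,   37.4]), 'ang', -18.0, array([33., 48.]))
b side (74, array([ 0.552 , -0.1978]), 'comp in/lat', array([-135.7,   36.7]), 'ang', -41.0, array([31., 56.]))
```

```bash
python3 -m handwheel '[[0.72,-0.006,0,0,0],[0.72,-0.006,0,0,0],[0.72,-0.006,0,0,0],[0.72,-0.006,0,0,0],[0.72,-0.006,0,0,0],[0.72,-0.006,0,0,-2],[0.72,-0.006,0,0,-2],[0.72,-0.006,0,0,-2],[0.72,-0.006,0,0,-2],[0.72,-0.006,0,0,-2],[0.72,-0.006,0,0,-2],[0.72,0,0,0,0]]'; python3 t.py
```

```text
time: 13.05
tool_pos: [0.536, -0.2362, 0.1807]
ee_rot: [0.0, 0.766, 0.643, -0.0]
force: [0.7, -1.2, 0.5]
finger_gap: 0.0241
grip_force: 0.0
[ 0.53603175 -0.23624608  0.18073298] 13.05 [-100.5950238    14.31270917]
g scene (224, array([ 0.546 , -0.4227]), 'comp in/lat', array([84.7, -8.2]), 'ang', 11.0, array([23., 49.]))
g side None
b scene (210, array([ 0.5347, -0.258 ]), 'comp in/lat', array([-79.4,   9.2]), 'ang', -7.2, array([32., 49.]))
b side (71, array([ 0.5357, -0.261 ]), 'comp in/lat', array([-76.3,   9.7]), 'ang', -88.5, array([21., 41.]))
```

```bash
python3 -m handwheel '[[0.72,-0.006,0,0,-2],[0.72,-0.006,0,0,-2],[0.72,-0.006,0,0,-2],[0.72,-0.006,0,0,-2],[0.72,-0.006,0,0,-2],[0.72,-0.006,0,0,-2],[0.72,-0.006,0,0,-2],[0.72,-0.006,0,0,-2],[0.72,-0.006,0,0,-2],[0.72,-0.006,0,0,-2],[0.72,0,0,0,0]]'; python3 t.py
```

```text
time: 14.17
tool_pos: [0.5357, -0.2952, 0.1807]
ee_rot: [0.0, 0.643, 0.766, 0.0]
force: [-0.2, -0.3, 0.2]
finger_gap: 0.0241
grip_force: 0.0
[ 0.53565368 -0.29520041  0.18070015] 14.1667 [-42.60244094   3.70591758]
g scene (224, array([ 0.546 , -0.4227]), 'comp in/lat', array([84.8, -8.2]), 'ang', 11.0, array([23., 48.]))
g side (26, array([ 0.5403, -0.4136]), 'comp in/lat', array([ 74.8, -12.2]), 'ang', 3.2, array([23., 42.]))
b scene (230, array([ 0.5413, -0.3161]), 'comp in/lat', array([-21. ,   5.6]), 'ang', 13.5, array([30., 54.]))
b side (70, array([ 0.5358, -0.3195]), 'comp in/lat', array([-18.6,  -0.4]), 'ang', -49.7, array([33., 46.]))
```

```bash
python3 -m handwheel '[[0.72,-0.007,-0.0003,0,0],[0.72,-0.007,-0.0003,0,0],[0.72,-0.007,-0.0003,0,0],[0.72,-0.007,-0.0003,0,0],[0.72,-0.007,-0.0003,0,0],[0.72,-0.007,-0.0003,0,0],[0.72,-0.007,-0.0003,0,0],[0.72,-0.007,-0.0003,0,0],[0.72,-0.007,0,0,0],[0.72,-0.007,0,0,0],[0.72,-0.007,0,0,0],[0.72,0,0,0,0]]'; python3 t.py
```

```text
time: 15.37
tool_pos: [0.5467, -0.3723, 0.1807]
ee_rot: [0.001, 0.643, 0.766, -0.0]
force: [0.5, 0.3, -0.3]
finger_gap: 0.024
grip_force: 0.0
[ 0.54667746 -0.37234036  0.18070248] 15.3667 [35.27871928  1.17063965]
g scene (221, array([ 0.5463, -0.4227]), 'comp in/lat', array([84.8, -7.9]), 'ang', 10.2, array([22., 48.]))
g side (36, array([ 0.5434, -0.4315]), 'comp in/lat', array([ 93. , -12.4]), 'ang', 82.3, array([21., 36.]))
b scene (304, array([ 0.552 , -0.3937]), 'comp in/lat', array([57.3,  2.7]), 'ang', 10.5, array([32., 53.]))
b side (61, array([ 0.5465, -0.3929]), 'comp in/lat', array([55.5, -2.5]), 'ang', -50.9, array([35., 47.]))
```

```bash
python3 -m handwheel '[[0.72,-0.0025,0,0,0],[0.72,-0.0025,0,0,0],[0.72,-0.0025,0,0,0],[0.72,0,0,0,0]]';python3 -m handwheel '[[0.72,-0.0015,0,0,0],[0.72,0,0,0,0]]';python3 -m handwheel '[[0.72,-0.0015,0,0,0],[0.72,0,0,0,0]]'
```

```text
time: 15.9
tool_pos: [0.5478, -0.3787, 0.1807]
ee_rot: [0.0, 0.643, 0.766, 0.0]
force: [-0.5, -0.1, -0.9]
finger_gap: 0.0238
grip_force: 0.0
time: 16.07
tool_pos: [0.548, -0.38, 0.1807]
ee_rot: [0.0, 0.643, 0.766, 0.0]
force: [0.1, -0.1, 0.6]
finger_gap: 0.0237
grip_force: 0.0
time: 16.23
tool_pos: [0.5482, -0.3814, 0.1807]
ee_rot: [0.0, 0.643, 0.766, 0.0]
force: [0.5, 0.1, 0.4]
finger_gap: 0.024
grip_force: 0.0
```

```bash
python3 -m handwheel '[[0.72,-0.0015,0,0,0],[0.72,0,0,0,0]]';python3 -m handwheel '[[0.72,-0.0015,0,0,0],[0.72,0,0,0,0]]' | grep -E 'pos|^force';python3 t.py
```

```text
time: 16.4
tool_pos: [0.5485, -0.3826, 0.1806]
ee_rot: [-0.0, 0.643, 0.766, 0.0]
force: [-0.6, 0.4, 1.1]
finger_gap: 0.0238
grip_force: 0.6
tool_pos: [0.5487, -0.3832, 0.1806]
force: [-0.2, 4.3, 2.3]
[ 0.54870976 -0.38316345  0.18060162] 16.5667 [46.29009883  1.29316194]
g scene (189, array([ 0.546 , -0.4244]), 'comp in/lat', array([86.5, -8.5]), 'ang', 11.0, array([20., 48.]))
g side (24, array([ 0.5435, -0.4365]), 'comp in/lat', array([ 98. , -13.1]), 'ang', 67.1, array([19., 25.]))
b scene (244, array([ 0.5555, -0.4004]), 'comp in/lat', array([64.4,  5. ]), 'ang', 2.4, array([29., 51.]))
b side (57, array([ 0.5482, -0.4028]), 'comp in/lat', array([65.6, -2.6]), 'ang', -59.4, array([33., 46.]))
```

The train is home, with 4 N on the fingertips. I'll back off, rise and look.

```bash
python3 -m handwheel '[[0.72,0.003,0,0,0],[0.72,0.01,0,0,0],[0.72,0.005,0,-0.02,0],[0.72,0,0,-0.03,0],[0.72,0,0,-0.03,0],[0.72,0,0,-0.035,0],[0.72,0,0,-0.035,0],[0.72,-0.03,0,-0.03,0],[0.72,-0.03,0,0,0],[0.72,-0.03,0,0,0],[0.72,0,0,0,0],[0.72,0,0,0,0]]'; python3 - <<'E'
from t import *
a=vision.snapshot('wrist');b=vision.snapshot('scene')[160:300,260:460];d=vision.snapshot('side')[165:275,255:395]
cv2.imwrite('pics/w3.png',np.hstack([cv2.resize(a[0:300,140:500],(460,383)),np.vstack([cv2.resize(b,(330,231),interpolation=2),cv2.resize(d,(330,152+0),interpolation=2)])]))
print(track('g','scene'),track('b','scene'))
E
```

```text
time: 17.77
tool_pos: [0.5608, -0.4554, 0.3593]
ee_rot: [-0.0, 0.643, 0.766, -0.0]
force: [-0.2, 0.5, -0.3]
finger_gap: 0.0239
grip_force: 0.0
(189, array([ 0.546 , -0.4244]), 'comp in/lat', array([86.5, -8.5]), 'ang', 11.0, array([20., 48.])) (249, array([ 0.5551, -0.4003]), 'comp in/lat', array([64.3,  4.6]), 'ang', 4.8, array([29., 51.]))
```

View pics/w3.png

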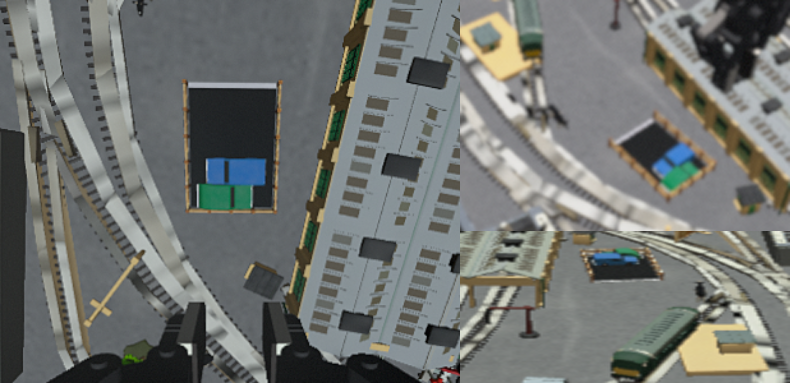

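The pickup, at about (226,195), lies flat against the back fence. The van, at about (237,171), lies against the pickup, and both are well past the white line at row 85. The cow, hut and lorry haven't moved, and the arm is clear of everything.

```bash
python3 -c "
from workcell import ticket
print(ticket.finish_job())"
```

```text
the job is handed in; nothing more can be done
None
```

I pushed both cars into the compound on their wheels and handed the job in at about 18 s: the green pickup is against the back fence, the blue van is against the pickup, both are well past the white line, and the cow, hut and lorry were left alone.

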